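# Hold the bleed key down in the canister filter

## Task

Bleed the air out of the canister filter: lift the winged key out of its cup on the tallest tray stack, turn it until the four splines of its foot line up with the cross-shaped socket on top of the filter, and push it down against the spring until its collar sits on the socket's rim. The valve stays open only while the key is pressed, so finish with the gripper still holding the key pressed fully home. Do not disturb the saucer, cone, pellet canister or check valve.

Things in the scene. Friction and masses are not known exactly. Their poses are not given: they have to be found in the camera images.
- key: Black plastic key, 72 mm tall, about 80 g, upright in its cup, any yaw. Origin: centre of the foot's underside, z up. Foot, z 0 to 24 mm: four splines in a plus along x and y, 28 mm tip to tip, each 8 mm wide, rounded below. Collar, z 24 to 30 mm: disc 40 mm across. Wing (the grip), z 30 to 72 mm: plate 42 mm long along x (in line with two splines), 12 mm thick along y.
- collar (a point): Centre of the underside of the key's collar, 24 mm above the key's origin, axes as the key.
- filter: Fixed canister filter: grey drum 140 mm across, black head 148 mm across with its top at 132 mm, and in its middle a white square boss 46 mm wide standing to 165 mm, sides parallel to x and y. Two upright hose stubs rise to 155 mm, 50 mm either side of the boss along y. Origin: centre of the drum's underside on the counter, z up.
- socket (a point): Centre of the socket's mouth on the boss's top, 165 mm above the counter, axes as the filter. Plus-shaped hole, arms along x and y (parallel to the boss's sides), 31 mm tip to tip, slots 10.5 mm wide, 33 mm deep; the key fits in any of four quarter turns and is home when its collar lies on the boss's top (foot 24 mm deep).
- valve_pin (a joint): Sprung pin in the middle of the socket, 10 mm across. Its value is how far it is pressed down, in m: 0 at rest, its top then 16 mm below the mouth; 0.008 with the key home; stop at 0.012. It pushes back with 4 N at rest and 7.2 N at 0.008, and lifts the key again when the key is let go.
- cup (a point): Centre of the rim of the round grey cup that holds the key: 46 mm outside, 32 mm inside, 40 mm tall, rim 124 mm above the counter. It stands in the middle of the tallest tray stack; the key hangs in it by the collar, its foot inside, and lifts straight out (24 mm).
- rack: Fixed stepped stacks of clear acrylic trays, each tray 110 x 110 mm and 40 mm high: three trays high (tray rim at 120 mm, with the cup), then two high, then one high, in a row along +x at 112 mm spacing. Origin on the counter below the cup, z up.
- saucer: Bystander: white round ceramic saucer, 84 mm across, 16 mm high, lying in the middle (two high) tray. Origin at the centre of its underside.
- cone: Bystander: terracotta breeding cone, 80 mm across at the foot, 114 mm tall, standing in the lowest, farthest tray. Origin at the centre of its underside.
- canister: Bystander: red plastic pellet canister, 60 mm across, 105 mm tall, standing on the counter. Origin at the centre of its underside.
- check_valve: Bystander: grey check valve, 60 mm long along x, 24 mm thick, lying on the counter. Origin at the centre of its underside.
Mind the look-alikes: they are no part of the job. Several things have the shape of the key; the one meant has the colours described above. Several things have the shape of the filter; the one meant has the colours described above.

How it is judged:
By the outcome, as a careful person would: the job done as asked, in the order asked, and still so for the second after the job is handed in, while the arm keeps its last pose, push and grip.
It also fails if it takes over 42 s, if anything falls off the work surface, if the arm or the gripper's body presses on something with over 40 N, if the wrist force passes 120 N, or if a joint passes its speed limit or range.

## Robot

A 6-joint arm with a two-finger parallel gripper is mounted at the origin on the work surface. World frame = base frame: x ahead of the robot, y to its left, z up, the work surface at z = 0. Lengths are in m, angles in rad, forces in N, time in s.
With the tool pointing down it reaches from about 0.375 to 0.975 m from the base axis. Payload 3.8 kg.
Tool frame: the origin (TCP) lies midway between the tips of the shut fingers; the grasp point (between the pads) lies 19 mm behind it; z points along the fingers, y is the line along which they close (so a half turn about z gives the same grasp; the last joint's range is limited). The gripper opens to 88 mm and grips with 3 to 60 N. Pads are 18 mm wide; open, the fingers measure 123 mm over their backs; the gripper's body (75 mm by 187 mm) begins 45 mm behind the grasp point.
Start: joints at [-1.244, 0.264, 1.604, -0, 1.274, -0.037], TCP at [0.24, -0.631, 0.239] pointing down, gripper open.
Joint ranges: [-2.63, 2.63], [-0.94, 2.18], [0.31, 2.57], [-1.31, 4.45], [0, 2.66], [-2.55, 2.55]. Speed limits (rad/s): [2.57, 2.57, 3.14, 3.14, 3.14, 3.14].

## Interface

Orientations are given as a rotation vector (axis times angle).
In Python, from cell import manip, inverse_kinematics, cams, order gives the robot as it stands. Calls block until the motion is done:
- manip.move_pose(position, orientation): joint-space move of the TCP to a pose.
- manip.move_linear(position, rate=0.15, rot=None): straight line of the TCP; rot=None keeps the orientation; rate is the mean speed in m/s.
- manip.set_joints(angles): joint-space move.
- manip.set_gripper(opening, force=None): finger opening in m; force is the grip in N (None keeps the last); returns when the fingers have stopped.
- manip.dwell(seconds).
- inverse_kinematics(position, orientation): joint angles nearest the present ones, or None.
- manip.state(): the state.
- cams.capture(name): name is "scene" or "top"; returns a dict with "image" (480x640x3 uint8, blue, green, red), "z_map" (480x640 float32, m along the optical axis (not along the pixel's ray), 0 where there is no reading), "intrinsics" (3x3 intrinsics, pixels), "k1" (the pictures are not rectified: a ray, as slopes to the right and down, at radius r is drawn at 1 + k1 r^2 times it, then the intrinsics apply), "position" and "orientation" of the camera in the world. Camera axes: x right, y down, z forward; pixel columns grow to the right and rows downward; lengths in m; the calibration is good to about 2 mm. A picture is of the moment at which its call begins.
A pose or a line that the arm cannot do raises manip.IKError and nothing moves.
- order.close_job(): hands the job in; it is judged then, once.
The state is a dict: "clock": time; "joint_pos": joint angles; "joint_velocities": joint speeds; "tau": joint torques, N m; "tool_pos": TCP position; "tcp_rot": TCP orientation; "contact_force": force on the tool from outside, world axes, zero at the start; "moment": the same for the moment, N m; "gripper_width": finger opening in m; "grasp_force": force on a finger pad.
Only numpy, scipy, OpenCV 4.12 (cv2) and the standard library are available. Lean on these libraries where they do the work, as an engineer would, in place of code of your own. Each camera call takes 0.05 s, during which the arm holds its last target. There are 200 camera calls.

## Working session

There is one attempt and no reset: what is moved stays moved. The work goes in short steps, each a Python script; the robot and the scene stay as the last script left them, time stands still between calls to the robot, and variables do not carry over. Pictures are saved under pics/ and viewed, at most 10 in all, crops included, and the job is handed in when it is done.

```bash
mkdir -p pics; ls; cat > h.py <<'E'
import numpy as np, cv2
from scipy.spatial.transform import Rotation as R
from cell import manip, inverse_kinematics, cams, order
def ray(c,u,v):
    K=np.array(c["intrinsics"]); x=np.array([(u-K[0,2])/K[0,0],(v-K[1,2])/K[1,1]]); s=x.copy()
    for _ in range(20): s=x/(1+c["k1"]*(s@s))
    o=np.array(c["orientation"]); M=R.from_rotvec(o).as_matrix() if o.size==3 else (o if o.shape==(3,3) else R.from_quat(o).as_matrix())
    return np.array(c["position"]), M@np.array([s[0],s[1],1.])
def onplane(c,u,v,z):
    p,d=ray(c,u,v); return p+d*(z-p[2])/d[2]
def depthpt(c,u,v):
    p,d=ray(c,u,v); return p+d*c["z_map"][int(v),int(u)]
E
python3 - <<'E'
from h import *
import pickle
D={}
for n in("scene","top"):
    c=cams.capture(n);D[n]=c;cv2.imwrite(f"pics/{n}0.png",c["image"]);print(n,c["position"],c["orientation"],c["k1"],np.array(c["intrinsics"]).tolist())
pickle.dump(D,open("d0.pkl","wb"))
s=manip.state();print(s["clock"],s["tool_pos"],s["tcp_rot"],s["contact_force"])
E
```

```text
pics
scene [ 0.89453886 -0.57531545  0.61888085] [-2.10505962 -0.59093697  0.31904446] -0.09800514658907789 [[433.989217139583, 0.0, 320.48347081229866], [0.0, 433.989217139583, 240.8466004580841], [0.0, 0.0, 1.0]]
top [0.28685894 0.02662929 1.27259211] [-2.144115    2.09899448 -0.20349363] 0.025735091456205342 [[455.0067774280391, 0.0, 322.0037378275921], [0.0, 455.0067774280391, 229.72806693139825], [0.0, 0.0, 1.0]]
0.1 [ 0.24001437 -0.63022312  0.23750549] [-3.08780999e+00 -5.68063228e-01  4.44341495e-04] [-0.51605437  0.12955518  0.32767998]
```

View pics/scene0.png

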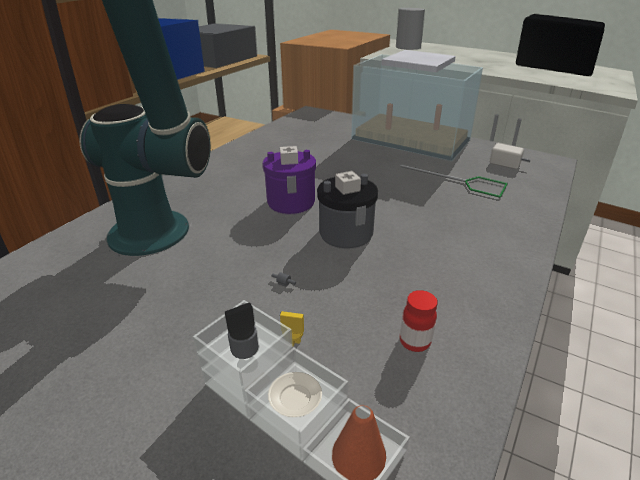

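View pics/top0.png

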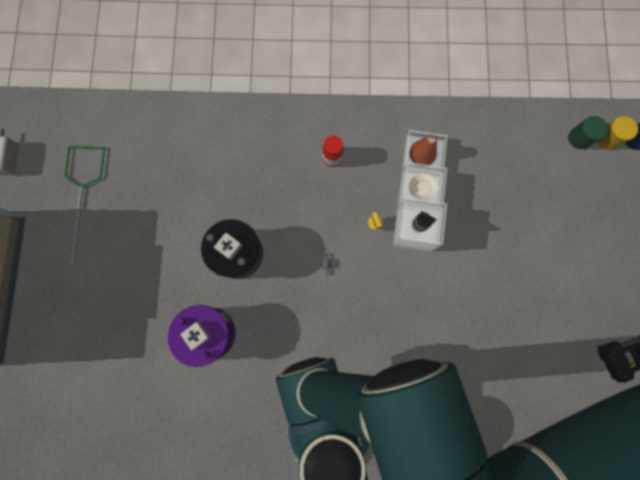

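The scene view shows two keys: black at (240,325), in the cup on the tallest stack, and yellow at (291,327), on the counter. It also shows two filters: grey drum with black head at (347,205), and purple at (290,180). The black key and the grey/black filter match the description. I'll confirm this in one enlarged crop.

```bash
python3 - <<'E'
from h import *
import pickle
D=pickle.load(open("d0.pkl","rb"))
def cr(n,u,v,r): return cv2.resize(D[n]["image"][v-r:v+r,u-r:u+r],(300,300),interpolation=cv2.INTER_CUBIC)
t=np.vstack([np.hstack([cr("top",423,222,30),cr("top",228,246,30)]),np.hstack([cr("scene",250,330,50),cr("scene",347,195,40)])])
cv2.imwrite("pics/crop0.png",t)
c=D["top"]
for u,v in[(423,222),(228,246),(220,240),(228,270)]: print("top",u,v,depthpt(c,u,v).round(4))
c=D["scene"]
for u,v in[(240,320),(347,182),(347,174)]: print("sc",u,v,depthpt(c,u,v).round(4))
for n,u,v in(("top",423,222),("scene",240,320)):print(D[n]["image"][v,u])
E
```

```text
top 423 222 [ 0.5327 -0.2299  0.1318]
top 228 246 [0.4575 0.2621 0.1472]
top 220 240 [0.4694 0.2789 0.1647]
top 228 270 [0.399  0.2614 0.1326]
sc 240 320 [ 0.5422 -0.2379  0.1531]
sc 347 182 [0.4654 0.2397 0.1599]
sc 347 174 [0.4463 0.2746 0.1616]
[34 34 35]
[35 36 35]
```

View pics/crop0.png

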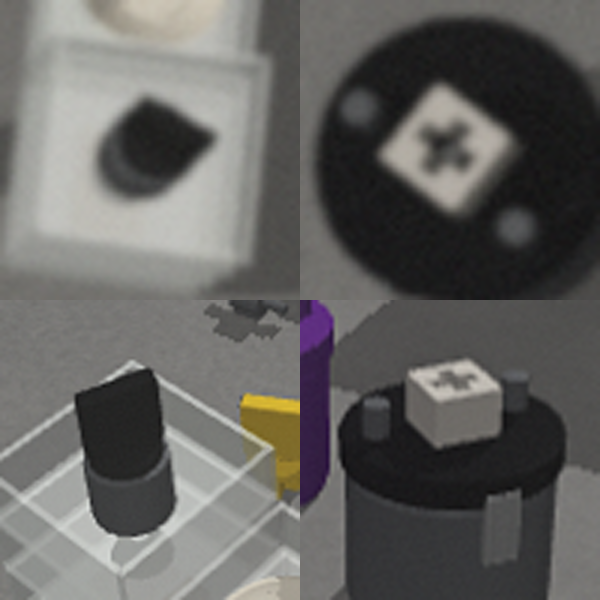

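The crop confirms it. The black wing stands in the grey cup (scene px ~(238,318), top px ~(426,218)). The white boss with its cross sits on the black head of the grey drum (top px ~(227,245), scene px ~(349,181)). Next I'll measure both corners and yaws in both views.

```bash
cat > meas.py <<'E'
from h import *
def up(c,u,v,r,k=8):
    im=cv2.cvtColor(c["image"],cv2.COLOR_BGR2GRAY)[v-r:v+r,u-r:u+r]
    return cv2.GaussianBlur(cv2.resize(im,None,fx=k,fy=k,interpolation=cv2.INTER_CUBIC),(0,0),3)
def contour(m,seed):
    cs,_=cv2.findContours(m,cv2.RETR_EXTERNAL,cv2.CHAIN_APPROX_NONE)
    return max([x for x in cs],key=lambda x:(cv2.pointPolygonTest(x,seed,False)>=0)*1e6+cv2.contourArea(x))
def full(p,u,v,r,k=8): return (np.asarray(p,float).reshape(-1,2)+.5)/k-.5+[u-r,v-r]
E
python3 - <<'E'
from meas import *
import pickle
D=pickle.load(open("d0.pkl","rb"))
tiles=[]
for n,u,v,r,kind,th in(("top",423,222,24,"key",48),("scene",240,325,32,"key",46),("top",228,246,20,"boss",150),("scene",348,182,24,"boss",170)):
    c=D[n];g=up(c,u,v,r)
    m=(g<th if kind=="key" else g>th).astype(np.uint8)*255
    ct=contour(m,(8*r,8*r)); h=cv2.convexHull(ct); eps=1
    while True:
        a=cv2.approxPolyDP(h,eps,True)
        if len(a)<=(8 if kind=="key" else 4):break
        eps+=.5
    f=full(a,u,v,r); z=.172 if kind=="key" else .165
    print(n,kind,"pctl",np.percentile(g,[5,50,95]))
    for p in f: print("  ",p.round(1),onplane(c,*p,z)[:2].round(4))
    t=cv2.cvtColor(g,cv2.COLOR_GRAY2BGR);cv2.drawContours(t,[ct],-1,(0,255,0),1)
    for q in a.reshape(-1,2):cv2.circle(t,tuple(map(int,q)),3,(0,0,255),-1)
    tiles.append(cv2.resize(t,(300,300)) if 0 else cv2.resize(cv2.convertScaleAbs(t,alpha=1.0 if kind=="boss" else 1.8),(390,290)))
cv2.imwrite("pics/meas0.png",np.vstack([np.hstack(tiles[:2]),np.hstack(tiles[2:])]))
E
```

```text
top key pctl [ 38. 166. 192.]
   [421.7 212.9] [ 0.5469 -0.2181]
   [426.8 214.7] [ 0.5427 -0.2306]
   [433.4 219.3] [ 0.5313 -0.2467]
   [429.4 224.3] [ 0.5185 -0.2366]
   [426.4 226.4] [ 0.513  -0.2291]
   [421.1 225.9] [ 0.514  -0.2159]
   [417.6 222.3] [ 0.5229 -0.2074]
   [417.3 217.3] [ 0.5356 -0.207 ]
scene key pctl [ 36. 120. 189.]
   [249.4 303.1] [ 0.5451 -0.2159]
   [251.9 308.7] [ 0.5562 -0.2237]
   [253.1 331.4] [ 0.5869 -0.2594]
   [246.3 338.2] [ 0.587  -0.2745]
   [239.7 339.3] [ 0.5805 -0.281 ]
   [233.9 338.3] [ 0.5725 -0.2838]
   [228.7 332.3] [ 0.5587 -0.279 ]
   [224.9 311.6] [ 0.5257 -0.2498]
top boss pctl [ 24.  29. 166.]
   [225.6 233.9] [0.4848 0.2661]
   [237.9 243.3] [0.462  0.2343]
   [228.1 256.2] [0.4297 0.2566]
   [215.3 246.8] [0.4522 0.2893]
scene boss pctl [ 26.  80. 148.]
   [336.7 174.4] [0.4296 0.2534]
   [342.9 173.3] [0.4394 0.2666]
   [350.3 179.4] [0.4704 0.2464]
   [343.1 180.7] [0.459  0.2319]
```

View pics/meas0.png

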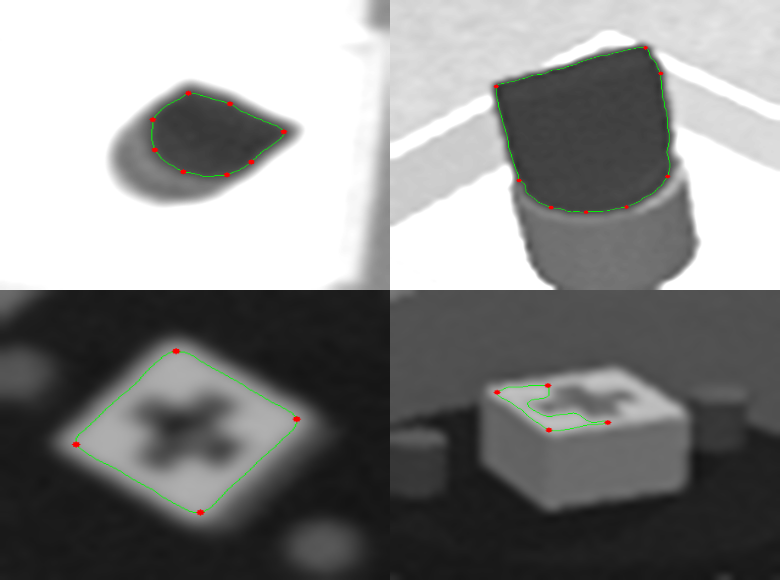

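```bash
cat > m2.py <<'E'
from meas import *
import pickle
def cont(c,u,v,r,th,dark,z):
    g=up(c,u,v,r); m=((g<th) if dark else (g>th)).astype(np.uint8)*255
    ct=contour(m,(8*r,8*r)).reshape(-1,2)
    keep=(ct.min(1)>3)&(ct.max(1)<16*r-4)
    return np.array([onplane(c,*p,z)[:2] for p in full(ct[keep],u,v,r)])
def edges(P,phi,wins,c0):
    # principal-frame coords; wins: list of (axis, lo, hi, range of other axis)
    Rm=np.array([[np.cos(phi),np.sin(phi)],[-np.sin(phi),np.cos(phi)]]); Q=(P-c0)@Rm.T
    for ax,lo,hi,olo,ohi in wins:
        s=Q[(Q[:,ax]>lo)&(Q[:,ax]<hi)&(Q[:,1-ax]>olo)&(Q[:,1-ax]<ohi)]
        if len(s)<8: print("   none",ax,lo);continue
        a=np.polyfit(s[:,1-ax],s[:,ax],1); rs=np.std(s[:,ax]-np.polyval(a,s[:,1-ax]))
        print("   ax%d at %.2f mm  slope %.2f deg  n%d rms %.2f"%(ax,a[1]*1e3,np.degrees(np.arctan(a[0])),len(s),rs*1e3))
D=pickle.load(open("d0.pkl","rb"))
if __name__=="__main__":
    B=[(0,.017,.030,-.015,.015),(0,-.030,-.017,-.015,.015),(1,.017,.030,-.015,.015),(1,-.030,-.017,-.015,.015)]
    for n,u,v,r,th in(("top",228,246,20,97),("top",228,246,20,130),("scene",348,182,24,130),("scene",348,182,24,140)):
        print("boss",n,th); edges(cont(D[n],u,v,r,th,False,.165),np.radians(-35),B,np.array([.4572,.2616]))
    Kw=[(1,-.014,.014,-.015,.015),(0,.012,.032,-.006,.006),(0,-.032,-.012,-.006,.006)]
    Kt=[(1,-.014,-.001,-.015,.015)]+Kw[1:]; Ks=[(1,.001,.014,-.015,.015)]+Kw[1:]
    for n,u,v,r,th,W in(("top",423,222,24,90,Kt),("top",423,222,24,110,Kt),("scene",240,325,32,70,Ks),("scene",240,325,32,80,Ks)):
        print("key",n,th); edges(cont(D[n],u,v,r,th,True,.172),np.radians(61),W,np.array([.537,-.234]))
E
python3 m2.py
```

```text
boss top 97
   ax0 at 23.76 mm  slope 1.02 deg  n76 rms 0.11
   ax0 at -23.84 mm  slope 0.71 deg  n76 rms 0.11
   ax1 at 24.25 mm  slope -0.28 deg  n77 rms 0.14
   ax1 at -24.88 mm  slope -0.83 deg  n77 rms 0.11
boss top 130
   ax0 at 22.14 mm  slope 1.04 deg  n76 rms 0.11
   ax0 at -22.20 mm  slope 0.74 deg  n76 rms 0.12
   ax1 at 22.53 mm  slope -0.30 deg  n77 rms 0.14
   ax1 at -22.48 mm  slope -0.84 deg  n77 rms 0.10
boss scene 130
   ax0 at 24.63 mm  slope 0.60 deg  n93 rms 0.28
   ax0 at -23.33 mm  slope -0.52 deg  n89 rms 0.35
   ax1 at 20.94 mm  slope 0.07 deg  n47 rms 0.18
   ax1 at -25.63 mm  slope -0.17 deg  n45 rms 0.26
boss scene 140
   ax0 at 23.51 mm  slope 0.27 deg  n92 rms 0.30
   ax0 at -22.44 mm  slope -0.64 deg  n89 rms 0.36
   ax1 at 20.51 mm  slope 0.47 deg  n47 rms 0.21
   ax1 at -25.12 mm  slope -0.17 deg  n44 rms 0.20
key top 90
   ax1 at -5.34 mm  slope -2.47 deg  n85 rms 0.29
   ax0 at 21.09 mm  slope 40.92 deg  n53 rms 1.84
   ax0 at -16.24 mm  slope -11.50 deg  n39 rms 1.26
key top 110
   ax1 at -6.32 mm  slope -2.55 deg  n86 rms 0.30
   ax0 at 22.80 mm  slope 28.11 deg  n41 rms 0.79
   ax0 at -17.28 mm  slope -12.77 deg  n42 rms 1.33
key scene 70
   ax1 at 3.75 mm  slope 2.07 deg  n150 rms 0.33
   ax0 at 18.61 mm  slope -28.12 deg  n72 rms 2.05
   ax0 at -19.06 mm  slope 37.67 deg  n72 rms 1.91
key scene 80
   ax1 at 4.07 mm  slope 2.11 deg  n149 rms 0.38
   ax0 at 18.90 mm  slope -29.87 deg  n75 rms 2.17
   ax0 at -19.33 mm  slope 37.53 deg  n74 rms 1.97
```

```bash
cat >> h.py <<'E'
def down(a):
    a=np.radians(a); y=np.array([np.cos(a),np.sin(a),0]); z=np.array([0,0,-1.]); x=np.cross(y,z)
    return R.from_matrix(np.c_[x,y,z]).as_rotvec()
def st(tag=""):
    s=manip.state(); print(tag,"t%.2f"%s["clock"],np.round(s["tool_pos"],4),"F",np.round(s["contact_force"],1),"w%.4f g%.1f"%(s["gripper_width"],s["grasp_force"])); return s
E
python3 - <<'E'
from h import *
for a in (-29.2,150.8):
  for z in(.136,.2):
    q=inverse_kinematics([.5384,-.2333,z],down(a)); print(a,z,None if q is None else np.round(q,2))
for k in range(4):
    a=-29.2-6.2+90*k; q=inverse_kinematics([.4568,.2605,.23],down(a)); print(a,None if q is None else np.round(q,2))
E
```

```text
-29.2 0.136 [-0.45  0.18  1.9  -0.    1.06  0.06]
-29.2 0.2 [-0.45  0.13  1.84 -0.    1.18  0.06]
150.8 0.136 None
150.8 0.2 None
-35.4 [ 0.47 -0.01  1.93  0.    1.22  1.09]
54.6 [ 0.47 -0.01  1.93 -0.    1.22 -0.48]
144.6 [ 0.47 -0.01  1.93 -0.    1.22 -2.05]
234.6 None
```

```bash
python3 - <<'E'
from h import *
o=down(-29.2)
manip.set_gripper(.06)
manip.move_pose([.5384,-.2333,.215],o); st("above")
manip.move_linear([.5384,-.2333,.136],rate=.1); st("at")
manip.set_gripper(0,force=45); st("grip")
manip.move_linear([.5384,-.2333,.24],rate=.12); st("up")
c=cams.capture("scene"); cv2.imwrite("pics/up.png",cv2.resize(c["image"][180:380,140:400],(780,600)))
E
```

```text
above t2.49 [ 0.5382 -0.2343  0.2151] F [ 0.1 -0.   0. ] w0.0602 g0.0
at t3.43 [ 0.539  -0.2336  0.1367] F [0.4 1.2 0.3] w0.0599 g0.0
grip t4.22 [ 0.5383 -0.2332  0.136 ] F [-1.4  0.4  1.5] w0.0114 g45.0
up t5.23 [ 0.5378 -0.233   0.2389] F [-0.   0.  -1.5] w0.0115 g45.0
```

View pics/up.png

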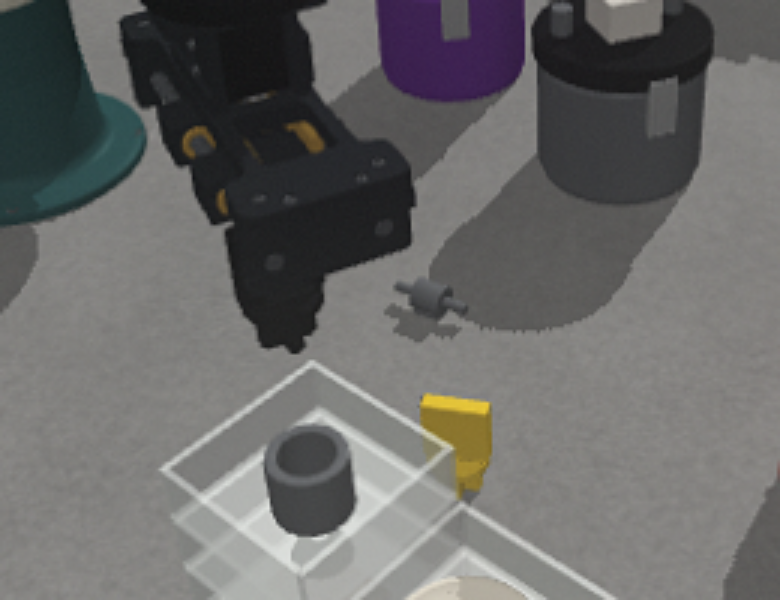

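The key came out of the cup, which is empty at crop (310,480), and the key foot shows under the fingers at (285,335). Next I'll carry it over the socket and look.

```bash
python3 - <<'E'
from h import *
import pickle
o=down(54.6)
manip.move_pose([.4568,.2605,.24],o)
manip.move_linear([.4568,.2605,.216],rate=.1); manip.dwell(.3); s=st("hover")
c=cams.capture("scene");t=cams.capture("top"); pickle.dump({"scene":c,"top":t,"s":s},open("d1.pkl","wb"))
cv2.imwrite("pics/hov.png",cv2.resize(c["image"][130:220,290:410],(800,600),interpolation=cv2.INTER_CUBIC))
E
```

```text
hover t7.79 [0.4572 0.2607 0.2166] F [-0.4 -0.4 -0.8] w0.0116 g45.0
```

View pics/hov.png

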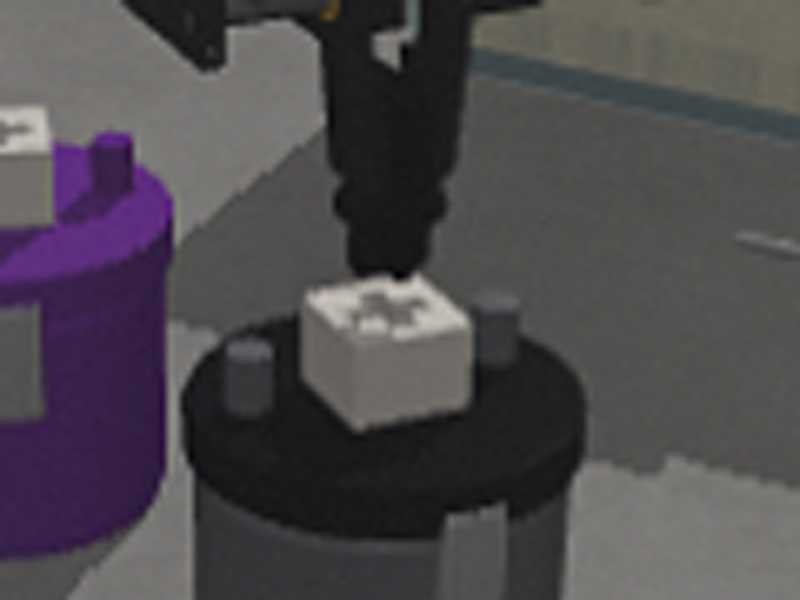

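```bash
python3 - <<'E'
from h import *
import pickle
D=pickle.load(open("d1.pkl","rb"));c=D["scene"];s=D["s"]
zk=s["tool_pos"][2]-.036
g=cv2.cvtColor(c["image"],cv2.COLOR_BGR2GRAY).astype(float)
B=np.array([.4564,.2594])
def sub(v):
    r=g[v,325:372]; th=48; d=np.where(r<th)[0]; a,b=d[0],d[-1]
    L=a-1+(r[a-1]-th)/(r[a-1]-r[a]); Rr=b+(th-r[b])/(r[b+1]-r[b]); return 325+L,325+Rr
for v in range(152,172):
    L,Rr=sub(v); m=(L+Rr)/2
    p,d=ray(c,m,v); rt=np.array([d[1],-d[0]]);rt/=np.linalg.norm(rt)
    # lateral offset of the ray from boss centre / tcp, scale at that range
    print(v,round(L,1),round(Rr,1),"w",round(Rr-L,1),"lat vs boss(scene) mm",round(float(rt@(p[:2]-B))*1e3,2),"vs TCP",round(float(rt@(p[:2]-s["tool_pos"][:2]))*1e3,2), "g",g[v,int(m)])
print(rt)
E
```

```text
152 338.7 358.0 w 19.3 lat vs boss(scene) mm -0.18 vs TCP -1.46 g 23.0
153 338.8 357.9 w 19.1 lat vs boss(scene) mm -0.09 vs TCP -1.37 g 26.0
154 339.0 357.6 w 18.5 lat vs boss(scene) mm -0.21 vs TCP -1.48 g 25.0
155 339.6 357.2 w 17.6 lat vs boss(scene) mm 0.16 vs TCP -1.11 g 24.0
156 340.7 356.3 w 15.6 lat vs boss(scene) mm 0.45 vs TCP -0.83 g 25.0
157 340.8 355.6 w 14.8 lat vs boss(scene) mm -0.17 vs TCP -1.44 g 27.0
158 340.1 355.8 w 15.7 lat vs boss(scene) mm -0.68 vs TCP -1.95 g 26.0
159 339.6 356.2 w 16.6 lat vs boss(scene) mm -0.7 vs TCP -1.98 g 25.0
160 339.5 356.4 w 16.9 lat vs boss(scene) mm -0.51 vs TCP -1.79 g 24.0
161 339.6 356.4 w 16.7 lat vs boss(scene) mm -0.4 vs TCP -1.68 g 25.0
162 340.3 356.0 w 15.7 lat vs boss(scene) mm 0.02 vs TCP -1.26 g 27.0
163 341.5 354.7 w 13.2 lat vs boss(scene) mm -0.07 vs TCP -1.35 g 23.0
164 341.8 354.1 w 12.3 lat vs boss(scene) mm -0.29 vs TCP -1.57 g 23.0
165 341.6 353.8 w 12.2 lat vs boss(scene) mm -0.7 vs TCP -1.98 g 23.0
166 341.6 353.8 w 12.1 lat vs boss(scene) mm -0.71 vs TCP -1.98 g 24.0
167 341.6 353.9 w 12.2 lat vs boss(scene) mm -0.5 vs TCP -1.78 g 25.0
168 341.6 353.7 w 12.0 lat vs boss(scene) mm -0.7 vs TCP -1.98 g 22.0
169 341.7 353.1 w 11.4 lat vs boss(scene) mm -1.23 vs TCP -2.51 g 23.0
170 342.3 351.7 w 9.3 lat vs boss(scene) mm -2.09 vs TCP -3.37 g 29.0
171 343.3 350.6 w 7.3 lat vs boss(scene) mm -2.15 vs TCP -3.43 g 88.0
[0.88437104 0.46678459]
```

```bash
cat > ins.py <<'E'
from h import *
c0=np.array([.4568,.2605])+.0004*np.array([.88,.47])
u=np.array([np.cos(np.radians(-35.4)),np.sin(np.radians(-35.4))]); w=np.array([-u[1],u[0]])
def go(off,z,rate=.06): manip.move_linear([*(c0+off[0]*u+off[1]*w),z],rate=rate)
b=np.mean([manip.state()["contact_force"] for _ in range(5)],0)
done=False
for off in [(0,0),(.0013,0),(-.0013,0),(0,.0012),(0,-.0012),(.0026,0),(-.0026,0),(.0013,.0012),(-.0013,.0012),(.0013,-.0012),(-.0013,-.0012)]:
    go(off,.204)
    for z in(.201,.1985,.196,.1935,.191):
        go(off,z,.05); f=manip.state()["contact_force"]-b
        if f[2]>6: break
    s=st(str(off)+" z%.4f"%z)
    if f[2]<=6: done=True;break
    if s["clock"]>25: break
print("in" if done else "not in")
if not done: go((0,0),.206)
E
python3 ins.py
```

```text
(0, 0) z0.1910 t9.49 [0.4566 0.2609 0.1906] F [-3.4  4.1 -0.7] w0.0114 g45.0
in
```

The foot entered on the first try, with a small side load. I'll ease that off, then press home while watching the force.

```bash
python3 - <<'E'
from h import *
c0=np.array([.4568,.2605])+.0004*np.array([.88,.47]); u=np.array([np.cos(np.radians(-35.4)),np.sin(np.radians(-35.4))])
p=c0-.0008*u
manip.move_linear([*p,.191],rate=.03); st("eased")
for z in(.187,.184,.181,.179,.178,.177,.1765,.176,.1755,.175):
    manip.move_linear([*p,z],rate=.03); s=st("z%.4f"%z)
    if s["contact_force"][2]>16: break
E
```

```text
eased t9.74 [0.4565 0.261  0.1906] F [-0.8  3.  -2.2] w0.0118 g45.0
z0.1870 t10.03 [0.4564 0.261  0.1865] F [-1.6  3.8 -2.8] w0.0114 g45.0
z0.1840 t10.28 [0.4566 0.2613 0.1842] F [-3.1  4.1  0.9] w0.0119 g45.0
z0.1810 t10.53 [0.4567 0.2613 0.1815] F [-3.4  2.   3.5] w0.0117 g45.0
z0.1790 t10.78 [0.4567 0.2614 0.1796] F [-3.8  1.6  4.5] w0.0119 g45.0
z0.1780 t11.03 [0.4567 0.2614 0.1789] F [-3.7  1.5  6.6] w0.0117 g45.0
z0.1770 t11.28 [0.4568 0.2614 0.178 ] F [-4.6  2.4  6.9] w0.0118 g45.0
z0.1765 t11.53 [0.4568 0.2614 0.1776] F [-4.7  2.1  7.1] w0.0114 g45.0
z0.1760 t11.78 [0.4568 0.2614 0.1773] F [-5.4  1.9  8.8] w0.0118 g45.0
z0.1755 t12.03 [0.4568 0.2615 0.177 ] F [-4.9  1.3  9.3] w0.0115 g45.0
z0.1750 t12.28 [0.4568 0.2615 0.177 ] F [-6.8  0.8 11.8] w0.0113 g45.0
```

```bash
python3 - <<'E'
from h import *
c0=np.array([.4568,.2605])+.0004*np.array([.88,.47]); u=np.array([np.cos(np.radians(-35.4)),np.sin(np.radians(-35.4))])
p=c0-.0008*u
manip.set_gripper(0,force=60)
for z in(.1745,.174,.1735,.173,.1725,.172):
    manip.move_linear([*p,z],rate=.03); s=st("z%.4f"%z)
    if s["contact_force"][2]>22: break
manip.dwell(.5); st("end")
c=cams.capture("scene")
cv2.imwrite("pics/home.png",cv2.resize(c["image"][130:220,290:410],(800,600),interpolation=cv2.INTER_CUBIC))
E
```

```text
z0.1745 t12.74 [0.4568 0.2615 0.177 ] F [-7.1  0.7 14.2] w0.0115 g60.0
z0.1740 t12.99 [0.4568 0.2615 0.1769] F [-9.4 -0.8 16.5] w0.0112 g60.0
z0.1735 t13.24 [0.4568 0.2615 0.177 ] F [-9.8 -0.1 18.8] w0.0112 g60.0
z0.1730 t13.49 [0.4568 0.2615 0.1769] F [-10.9  -1.1  21.2] w0.0116 g60.0
z0.1725 t13.74 [0.4568 0.2615 0.1769] F [-11.6  -1.6  23.7] w0.0117 g60.0
end t14.24 [0.4568 0.2615 0.1769] F [-11.6  -0.5  24.1] w0.0113 g60.0
```

View pics/home.png

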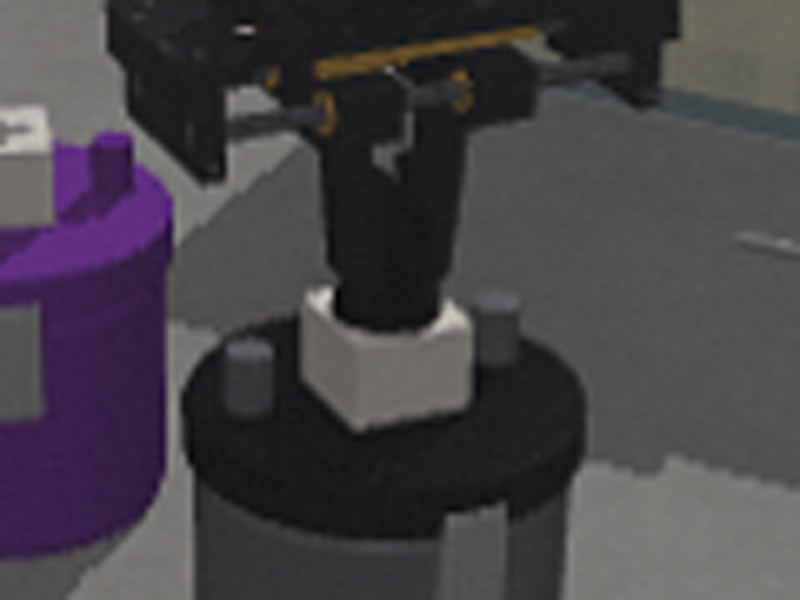

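The collar lies flat on the boss top (crop ~(388,310)). The TCP stalls at z 0.177, the height expected with the key home, under a steady 24 N push. I'm handing in.

```bash
python3 -c "
from cell import order
print(order.close_job())"
```

```text
the job is handed in; nothing more can be done
None
```

I handed the job in with the gripper still holding the black key pressed home in the grey filter's socket: collar on the rim and a steady 24 N push, at about 14 s of the 42 s allowed.

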